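Index the dividing head to its next station

ROBOT

A 6-joint arm with a two-finger parallel gripper is mounted at the origin on the work surface. World frame = base frame: x ahead of the robot, y to its left, z up, the work surface at z = 0. Lengths are in m, angles in rad, forces in N, time in s.
With the tool pointing down it reaches from about 0.425 to 0.95 m from the base axis. Payload 3.5 kg.
Tool frame: the origin (TCP) lies midway between the tips of the shut fingers; the grasp point (between the pads) lies 19 mm behind it; z points along the fingers, y is the line along which they close (so a half turn about z gives the same grasp; the last joint's range is limited). The gripper opens to 85 mm and grips with 20 to 120 N. Pads are 22 mm wide; open, the fingers measure 114 mm over their backs; the gripper's body (76 mm by 85 mm) begins 54 mm behind the grasp point. The pads swing forward as they close: fully open they stand 13 mm farther back than shut.
Start: joints at [-1.253, 0.286, 1.577, -0, 1.279, -0.15], TCP at [0.304, -0.602, 0.231] pointing down, gripper open.
Joint ranges: [-2.77, 2.77], [-0.9, 2.22], [0.21, 2.48], [-1.53, 4.67], [0.24, 2.81], [-2.84, 2.84]. Speed limits (rad/s): [2.79, 2.79, 3.14, 3.14, 3.14, 3.14].

INTERFACE

Orientations are given as a unit quaternion [x, y, z, w].
In Python, from plant import get_state, read_camera, ctrl gives the robot as it stands.
- The arm moves only by the shell command python3 -m crank 'ROWS' [FORCE]. ROWS is JSON, a list of rows, each a list of 3 entries, a list of its own where there are three numbers: the shift along the tool's x, y, z in mm, then the turn about the tool's z in degrees, then the closure in counts, from 0 (fully open) to 255 (shut). In form: [[[tx, ty, tz], yaw, claw], ...]. A call has 1 to 10 rows; each row is the pose to reach, as a shift and turn from the pose commanded when the call began, along the tool's axes at that moment; what a row does not reach only later rows make up. A row lasts 1/10 s, in which the tool goes at most 50 mm and 8.59 degrees, less where a joint would pass 70% of its speed; a pose out of reach is approached as far as the arm can. A call with a gripper value outside its range is refused whole. The fingers move at their own pace and stop on an object; FORCE is the grip in N (left out, the last holds). Time passes only in rows, so rows that repeat a pose let the fingers close. It gives the time, the measured TCP pose, the force, the opening and the grip force at its end, in the units of the state.
- get_state(): the state, without advancing time (a new reading comes with each control period).
- read_camera(name): name is "scene" or "top"; returns a dict with "frame" (400x640x3 uint8, blue, green, red), "range_z" (400x640 float32, m along the optical axis (not along the pixel's ray), 0 where there is no reading), "vfov" (degrees; the focal length in pixels is half the picture's height over the tangent of half this angle, whatever the lens; pixels are square), "cx", "cy" (the principal point, pixels), "k1" (the pictures are not rectified: a ray, as slopes to the right and down, at radius r is drawn at 1 + k1 r^2 times it, then the intrinsics apply), "origin" and "orientation" of the camera in the world. Camera axes: x right, y down, z forward; pixel columns grow to the right and rows downward; lengths in m; the calibration is good to about 2 mm. A picture is of the moment at which its call begins.
- ctrl.sign_off(): hands the job in; it is judged then, once.
The state is a dict: "time": time; "qpos": joint angles; "dq": joint speeds; "joint_efforts": joint torques, N m; "eef_pos": TCP position; "tcp_rot": TCP orientation; "contact_force": force on the tool from outside, world axes, zero at the start; "wrist_torque": the same for the moment, N m; "opening": opening from 0.0 (shut) to 1.0 (fully open); "finger_force": force on a finger pad.
Only numpy, scipy, OpenCV 4.12 (cv2) and the standard library are available. Lean on these libraries where they do the work, as an engineer would, in place of code of your own. Each camera call takes 0.05 s, during which the arm holds its last target. There are 200 camera calls.

TASK

The tilted dividing head on the goldsmith's bench is locked at its first station. Pull its knob straight out to unlock it, turn it clockwise (as you look at the knob's face) until you feel the next notch, and push it fully home so that it locks there; then let go. Never force the knob round while it is locked, and leave the brick, the jar and the hammer where they lie.

Things in the scene. Friction and masses are not known exactly. Their poses are not given: they have to be found in the camera images.
- knob_grip (a point): Knob: brass disc (96 mm diameter, 8 mm thick) with a dark wooden bar grip across it, 64 mm long, 22 mm thick (the pinch), 40 mm high. This point is on the knob's axis inside the bar, 26 mm above the disc, 14 mm below the bar's top. z: outward along the axis (pull direction, 35 deg from vertical, leaning to the stand's front); x: along the bar to its studded end; moves and turns with the knob.
- spindle (a joint): How far the knob is out, m: 0 home, 0.022 end stop. Slides with about 5 N friction, no spring, stays where left. A hidden index pin sits in a 14 mm deep notch: the knob turns only when more than about 14 mm out. Between notches pushing in stops hard at about 14 mm; over a notch it goes in to 0.
- knob (a joint): Turn of the knob, rad: 0 at the first station, growing clockwise seen facing the knob (negative about the point's z); 0.08 Nm friction, stays where left, end stop 2.3. There is one other notch; it is set anew each time, somewhere from 0.96 to 1.57, and cannot be seen. The pin drops in within about 0.05 of the notch's middle.
- stand: Grey cast stand bolted to the bench: base plate 170 x 150 x 14 mm, two side cheeks 84 mm high and between them a dark steel drum, 88 mm diameter, tilted 35 deg, its upper face just under the knob's disc. Origin on the bench under the stand, z up, -x its front. At home the knob's grip point is 36 mm in front of the origin and 123 mm high.
- brick: Bystander: a pale soldering brick 150 x 75 x 35 mm lying flat; origin at the centre of its underside, x along its length.
- jar: Bystander: a closed round jar, 64 mm diameter, 85 mm high, standing; origin at the centre of its underside.
- hammer: Bystander: a 240 mm hammer lying flat on the bench along its own x axis, about 30 mm high.
Not all that is in view belongs to the job. Of the things like the stand, leave any that is turquoise; of the rest the larger one is meant.

How it is judged:
On the way, in this order (a step that is already met when the one before it is completed fails the run):
1. the knob is pulled out clear of its first notch (value of joint spindle above 0.0135 m and value of joint knob below 0.3 rad), for 0.1 s.
2. the knob, still out, is turned clockwise towards the next station (value of joint spindle above 0.011 m and value of joint knob above 0.7 rad), for 0.05 s.
At the end, for the whole second after the job is handed in: The knob sits in the second notch (turned 0.8 to 1.75 rad from the first station) pushed in to within 3 mm of fully home, and the brick, the jar and the hammer are at rest within 30 mm of where they lay (value of joint spindle below 0.003 m and value of joint knob between 0.8 and 1.75 rad and linear speed of each of brick, jar below 0.02 m/s and distance of each of brick, jar, hammer from where it was at the start of the episode below 0.03 m); the robot touches nothing.
It fails at once if the knob is forced round while locked: turned between the notches while less than 8 mm out (value of joint spindle below 0.008 m and value of joint knob between 0.25 and 0.75 rad).
It fails at once if a bystander is pushed more than 30 mm (distance of any of brick, jar, hammer from where it was at the start of the episode above 0.03 m).
It also fails if it takes over 48 s, if anything falls off the work surface, if the arm or the gripper's body presses on something with over 40 N, if the wrist force passes 120 N, or if a joint passes its speed limit or range.

## Working session

There is one attempt and no reset: what is moved stays moved. The work goes in short steps, Python scripts to look and compute and a shell command to move; the robot and the scene stay as the last step left them, time stands still between calls to the robot, and variables do not carry over. Pictures are saved under pics/ and viewed, at most 10 in all, crops included, and the job is handed in when it is done.

```bash
ls; mkdir -p pics
cat > h.py <<'E'
import numpy as np, cv2
from plant import get_state, read_camera, ctrl
from scipy.spatial.transform import Rotation as R
def cloud(c):
    h,w=c["range_z"].shape; f=h/2/np.tan(np.radians(c["vfov"])/2)
    K=np.array([[f,0,c["cx"]],[0,f,c["cy"]],[0,0,1]])
    uv=np.stack(np.meshgrid(np.arange(w),np.arange(h)),-1).reshape(-1,1,2).astype(float)
    n=cv2.undistortPoints(uv,K,np.array([c["k1"],0,0,0.])).reshape(h,w,2)
    d=np.dstack([n,np.ones((h,w))])
    M=R.from_quat(c["orientation"]).as_matrix()
    P=(d*c["range_z"][...,None])@M.T+np.array(c["origin"])
    P[c["range_z"]==0]=np.nan
    return P
E
python3 - <<'E'
from h import *
for n in("scene","top"):
    c=read_camera(n); cv2.imwrite(f"pics/{n}0.png",c["frame"]); np.savez(f"{n}0.npz",P=cloud(c),f=c["frame"])
    print(n,c["origin"],c["orientation"],c["vfov"],c["k1"])
s=get_state();print(s)
E
```

```text
pics
scene [0.94797274 0.68949348 0.64482784] [ 0.2454006   0.8509437  -0.44943956 -0.11695062] 56.51366083503993 0.014179324011341489
top [0.46076051 0.02326056 1.05848622] [ 0.71646023 -0.69578391  0.03481721 -0.03684099] 56.250621231172545 -0.05820697382110455
{'time': 0.1, 'qpos': array([-1.25298068e+00,  2.87155872e-01,  1.57804634e+00, -1.49267726e-05,
        1.27860581e+00, -1.49978961e-01]), 'dq': array([-0.00019922, -0.00190817, -0.00344775,  0.00014581,  0.00052667,
        0.00094904]), 'joint_efforts': array([ 1.00863021e-03, -4.07297623e+01, -2.93699276e+01, -1.33323965e-04,
        3.43760992e-03, -4.84711961e-06]), 'eef_pos': array([ 0.30421571, -0.6018843 ,  0.23002444]), 'tcp_rot': array([ 9.72769408e-01,  2.31772412e-01, -9.99657342e-05, -1.10319032e-03]), 'contact_force': array([ 0.49936989, -0.1579429 , -0.06369689]), 'wrist_torque': array([-0.01277353,  0.03017283,  0.02145454]), 'finger_force': 0.0, 'opening': 1.0006273175038651}
```

View pics/scene0.png

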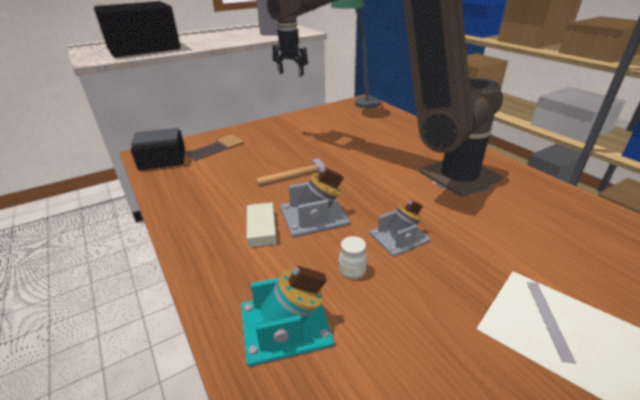

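View pics/top0.png

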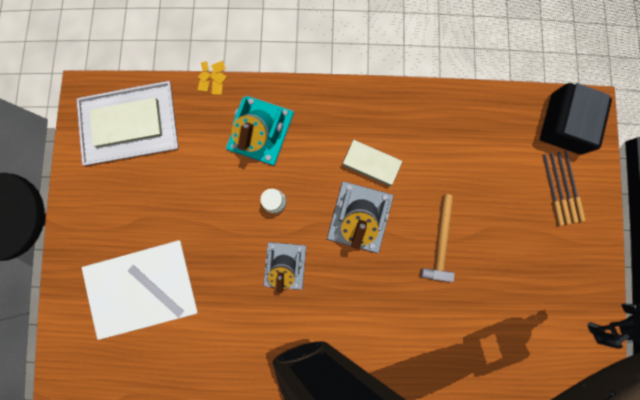

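The top view shows the target, the larger grey stand, at (360,217) with its knob bar at about (359,232). The turquoise stand at (262,130) and the small grey one at (285,268) are to be left. The brick is at (372,163), the jar at (272,201) and the hammer at (443,240). In the scene view the target is at (315,200) with its knob at (325,183).

Run:
```python
from h import *
D={n:np.load(n+"0.npz") for n in("top","scene")}
ims=[]
P=D["top"]["P"];f=D["top"]["f"]
sub=(slice(170,265),slice(315,405))
z=P[...,2]
pl=np.zeros(z.shape,np.uint8); hsv=cv2.cvtColor(f,cv2.COLOR_BGR2HSV)
pl[sub]=((hsv[sub][...,1]<90)&(z[sub]>0.006)&(z[sub]<0.024))*255
pts=P[pl>0][:,:2].astype(np.float32)
(c,s,a)=cv2.minAreaRect(pts); print("plate",c,s,a); print(cv2.boxPoints((c,s,a)))
for n,sub in(("top",(slice(195,260),slice(330,395))),("scene",(slice(160,205),slice(300,350)))):
    P=D[n]["P"][sub];f=D[n]["f"][sub];h=cv2.cvtColor(f,cv2.COLOR_BGR2HSV)
    brass=(h[...,0]>12)&(h[...,0]<32)&(h[...,1]>120)&(h[...,2]>110)&(P[...,2]>0.06)
    q=P[brass];q=q[np.isfinite(q).all(1)];m=np.median(q,0);
    q=q[np.linalg.norm(q-m,axis=1)<.07];m=q.mean(0)
    nn=np.linalg.svd(q-m)[2][2];nn*=np.sign(nn[2]);print(n,"disc",len(q),m,nn,"tilt",np.degrees(np.arccos(nn[2])),"az",np.degrees(np.arctan2(nn[1],nn[0])))
    bar=(h[...,2]<110)&(h[...,0]<20)&(((P-m)@nn)>0.012)&(np.linalg.norm(P-m,axis=-1)<.08)
    b=P[bar];hh=(b-m)@nn;print("bar",len(b),b.mean(0),np.percentile(hh,[5,50,95]))
    t=b[hh>np.percentile(hh,95)-.008];mt=t.mean(0);v=np.linalg.svd(t-mt)[2][0];print("top",len(t),mt,v,np.ptp((t-mt)@v))
    ims.append(cv2.resize(f,(390,390),interpolation=cv2.INTER_CUBIC))
cv2.imwrite("pics/crop.png",np.hstack(ims))
```

```text
plate (0.5442909598350525, -0.07446730136871338) (0.15021246671676636, 0.20884381234645844) 76.34691619873047
[[ 0.42509145 -0.12280323]
 [ 0.62803394 -0.17209925]
 [ 0.6634905  -0.02613138]
 [ 0.46054798  0.02316464]]
top disc 645 [ 0.49314424 -0.06047566  0.10709603] [-0.55258148  0.13305087  0.82277043] tilt 34.636906597602234 az 166.46198845294532
bar 239 [ 0.47045334 -0.05497735  0.13500712] [0.01644938 0.0391142  0.04185593]
top 195 [ 0.46580009 -0.05472162  0.13580504] [-0.79926699  0.20003775 -0.56670732] 0.06453314171635108
scene disc 239 [ 0.50324765 -0.04414706  0.10889841] [-0.50690353  0.1853825   0.84183261] tilt 32.665852353394925 az 159.91174854121311
bar 220 [ 0.47776984 -0.04947656  0.12634159] [0.01378278 0.02647547 0.03972267]
top 72 [ 0.47152539 -0.04796256  0.13416425] [-0.81007862  0.20605932 -0.54891911] 0.059447720907584364
```

View pics/crop.png

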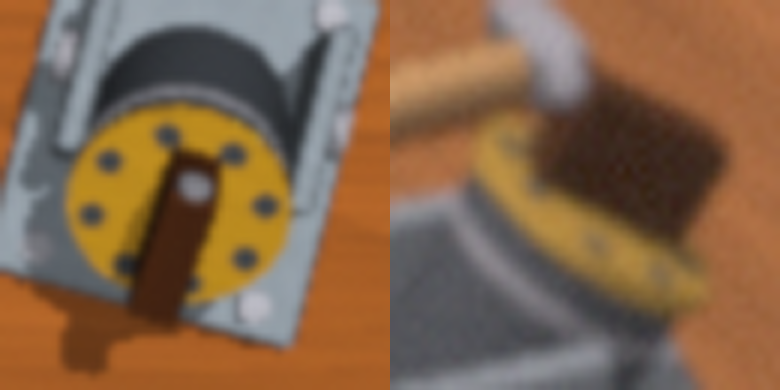

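```bash
python3 -m crank '[[[40,-41,0],-8,0],[[80,-82,0],-16,0],[[120,-123,0],-24,0],[[160,-164,0],-32,0],[[200,-205,0],-40,0],[[240,-246,0],-48,0],[[280,-288,0],-56,0],[[320,-329,0],-64,0],[[360,-370,0],-72,0],[[399,-411,0],-80,0]]'; python3 -m crank '[[[0,0,0],-8,0],[[0,0,0],-16,0],[[0,0,0],-24,0],[[0,0,0],-32,0],[[0,0,0],-40,0],[[0,0,0],-48,0],[[0,0,0],-56,0],[[0,0,0],-59.6,0],[[0,0,0],-59.6,0],[[0,0,0],-59.6,0]]'
python3 - <<'E'
from h import *
c=read_camera("top"); cv2.imwrite("pics/top1.png",c["frame"][140:300,260:460].repeat(3,0).repeat(3,1))
c=read_camera("scene"); cv2.imwrite("pics/scene1.png",c["frame"][100:260,230:430].repeat(3,0).repeat(3,1)); 
s=get_state(); print(s["time"],s["eef_pos"],R.from_quat(s["tcp_rot"]).as_matrix(),s["qpos"],s["contact_force"])
E
```

```text
time: 1.1
eef_pos: [0.4537, -0.1232, 0.231]
tcp_rot: [0.594, 0.804, 0.0, -0.0]
contact_force: [0.7, -0.2, -0.6]
opening: 1.0
finger_force: 0.0
time: 2.1
eef_pos: [0.4536, -0.1252, 0.231]
tcp_rot: [0.119, 0.993, 0.0, -0.0]
contact_force: [-0.6, -0.4, -0.3]
opening: 1.001
finger_force: 0.0
2.2 [ 0.45366077 -0.12521857  0.231144  ] [[-9.71749394e-01  2.36014851e-01 -3.25756318e-04]
 [ 2.36014801e-01  9.71749443e-01  1.84162853e-04]
 [ 3.60018689e-04  1.02076828e-04 -9.99999930e-01]] [-4.85391572e-01 -1.78338250e-01  2.06204156e+00  1.14627579e-05
  1.25826340e+00 -1.81792865e+00] [ 0.16743315 -0.24889201 -0.15629151]
```

View pics/scene1.png

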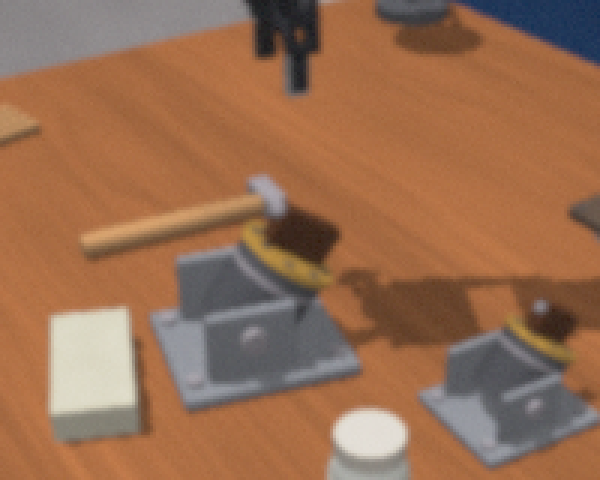

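The scene crop shows the gripper at about (288,80), still to the hammer's side. The knob, at (305,235), is untouched, and the bar lies along the tilt direction. Next I refine the grip point from the disc outline.

Run:
```python
from h import *
n=np.array([np.sin(.6109)*np.cos(np.radians(166.4)),np.sin(.6109)*np.sin(np.radians(166.4)),np.cos(.6109)])
k=np.array([np.cos(np.radians(76.4)),np.sin(np.radians(76.4)),0]);u=np.cross(k,n)
G=np.array([.475,-.055,.123])
for nm,sub in(("top",(slice(195,260),slice(330,395))),("scene",(slice(160,205),slice(300,350)))):
    D=np.load(nm+"0.npz");P=D["P"][sub];h=cv2.cvtColor(D["f"][sub],cv2.COLOR_BGR2HSV)
    br=(h[...,0]>12)&(h[...,0]<32)&(h[...,1]>120)&(h[...,2]>90)&(P[...,2]>.06)
    q=P[br]-G;q=q[np.linalg.norm(q,axis=1)<.08]; print(nm,"disc k,u,n",[(np.percentile(q@a,[1,50,99])*1e3).round(1) for a in(k,u,n)])
    bar=(h[...,2]<110)&(h[...,0]<20);b=P[bar]-G;b=b[(b@n>.006)&(np.linalg.norm(b,axis=1)<.06)]
    print("bar",len(b),[(np.percentile(b@a,[2,50,98])*1e3).round(1) for a in(k,u,n)])
```

```text
top disc k,u,n [array([-46.9,   3.3,  43.3]), array([-43.3,   6.5,  45.3]), array([-30.3, -23.9,  12.5])]
bar 205 [array([-12.8,  -1.3,   8.5]), array([-31.5,   0.4,  30.5]), array([ 7.9, 15.6, 18.8])]
scene disc k,u,n [array([-42.8,  19.6,  44.1]), array([-43.7,  15.9,  46.3]), array([-35.1, -24.7, -13.6])]
bar 83 [array([-2.7,  7. ,  9.9]), array([-26.9,   0.8,  29.8]), array([ 6.2, 11.4, 15.9])]
```

```bash
python3 -m crank '[[[-3.5,40,0],0,0],[[-3.5,71.6,0],0,0],[[-3.5,71.6,0],0,0],[[-3.5,71.6,40],0,0],[[-3.5,71.6,70],0,90],[[-3.5,71.6,90],0,110],[[-3.5,71.6,102],0,110],[[-3.5,71.6,112],0,110],[[-3.5,71.6,112],0,110],[[-3.5,71.6,112],0,110]]' 40
python3 - <<'E'
from h import *
c=read_camera("scene"); cv2.imwrite("pics/scene2.png",c["frame"][130:230,260:385].repeat(5,0).repeat(5,1))
E
```

```text
time: 3.2
eef_pos: [0.4746, -0.0569, 0.1201]
tcp_rot: [0.119, 0.993, -0.0, 0.001]
contact_force: [0.8, -0.5, 0.0]
opening: 0.568
finger_force: 0.0
```

View pics/scene2.png

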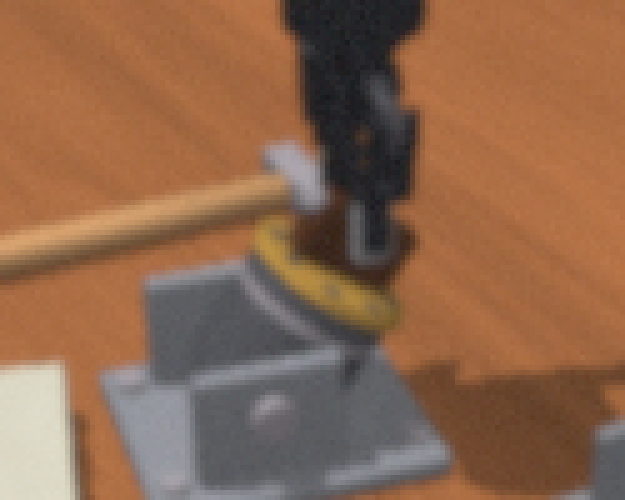

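The crop shows the fingers straddling the bar, with the near pad at about (370,230) and clear of the disc. I'll close on it now.

```bash
python3 -m crank '[[[0,0,0],0,180],[[0,0,0],0,220],[[0,0,0],0,255],[[0,0,0],0,255],[[0,0,0],0,255],[[0,0,0],0,255]]' 50
```

```text
time: 3.85
eef_pos: [0.4746, -0.0576, 0.1206]
tcp_rot: [0.118, 0.993, -0.001, 0.001]
contact_force: [-2.7, -4.4, 5.8]
opening: 0.248
finger_force: 51.0
```

```bash
python3 -m crank '[[[2.5,0,-3.5],0,255],[[5,0,-7],0,255],[[7.5,0,-10.5],0,255],[[10,0,-14],0,255],[[11.5,0,-16.4],0,255],[[11.5,0,-16.4],0,255],[[11.5,0,-16.4],0,255]]'
```

```text
time: 4.55
eef_pos: [0.4641, -0.0551, 0.1359]
tcp_rot: [0.118, 0.993, -0.001, 0.002]
contact_force: [2.7, -5.9, -2.5]
opening: 0.249
finger_force: 49.8
```

```bash
python3 -m crank '[[[0,0,-1],0,255],[[0,0,-1],4,255],[[0.3,0,-1.5],8,255],[[0.6,0,-2],12,255],[[1,0,-2.5],16,255],[[1.2,0,-3],20,255],[[1.5,0,-3],24,255],[[1.5,0,-3],24,255]]' 25
```

```text
time: 5.35
eef_pos: [0.4619, -0.0546, 0.1384]
tcp_rot: [0.321, 0.947, -0.001, 0.002]
contact_force: [-0.7, -9.4, -1.2]
opening: 0.247
finger_force: 99.3
```

Run:
```python
from h import *
s=get_state();print(s["wrist_torque"],s["contact_force"],s["finger_force"],s["opening"])
c=read_camera("scene");a=c["frame"][140:220,270:370].repeat(5,0).repeat(5,1)
c=read_camera("top");print(get_state()["finger_force"]);b=c["frame"][190:270,320:400]
cv2.imwrite("pics/v3.png",np.hstack([a[:400,:400],b.repeat(5,0).repeat(5,1)]))
```

```text
[-0.20903495 -0.60251959  0.86634714] [-0.7146836  -9.42253112 -1.18749291] 99.30138964700745 0.24708401071279318
99.24378005440303
```

View pics/v3.png

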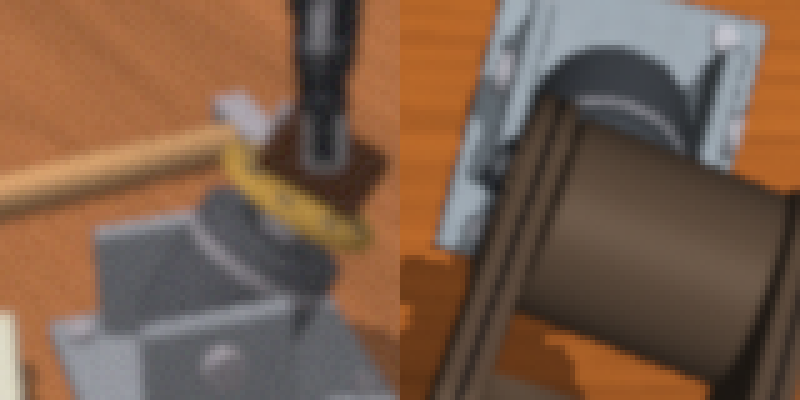

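In the left panel the knob is clearly out, with the spindle visible under the disc at (275,215), and it is turning with the fingers. The pads are wedging on the tilted faces (99 N), so I'll loosen to a cage and go on turning.

```bash
python3 -m crank '[[[0,0,0],0,150],[[0,0,0],0,150],[[0.3,0,-0.5],5,150],[[0.6,0,-1],10,150],[[1,0,-1.5],16,150],[[1.3,0.2,-2],22,150],[[1.5,0.5,-2],28,150],[[1.5,1,-2],33,150],[[1.5,1,-2],33,150]]' 20
python3 - <<'E'
from h import *
s=get_state();print(s["wrist_torque"],s["contact_force"])
c=read_camera("scene");P=cloud(c)[140:220,270:370];f=c["frame"][140:220,270:370];np.savez("s4",P=P,f=f)
cv2.imwrite("pics/v4.png",f.repeat(6,0).repeat(6,1))
E
```

```text
time: 6.35
eef_pos: [0.4594, -0.0523, 0.1401]
tcp_rot: [0.578, 0.816, -0.002, -0.001]
contact_force: [-4.1, -4.5, 0.4]
opening: 0.412
finger_force: 2.5
[-0.76200697  0.65772514  0.06859615] [-4.08380574 -4.4611752   0.36058712]
```

View pics/v4.png

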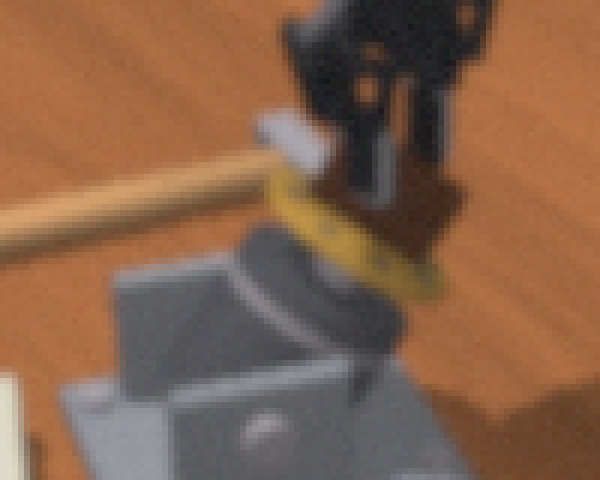

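The crop shows the knob still out, with the bar caged between the fingers, whose pads are at (370,170) and (430,150). I'll measure the bar's angle from depth.

```bash
cat >> h.py <<'E'
n=np.array([np.sin(.6109)*np.cos(np.radians(166.4)),np.sin(.6109)*np.sin(np.radians(166.4)),np.cos(.6109)])
k=np.array([np.cos(np.radians(76.4)),np.sin(np.radians(76.4)),0]);u=np.cross(k,n)
G=np.array([.474,-.0565,.124])
def knob(P,f):
    h=cv2.cvtColor(f,cv2.COLOR_BGR2HSV)
    q=P-G; near=(np.linalg.norm(q,axis=-1)<.075)
    br=near&(h[...,0]>12)&(h[...,0]<32)&(h[...,1]>120)&(h[...,2]>90)
    out=(np.median((q[br])@n)+.026)*1e3
    bar=near&(h[...,2]<110)&(h[...,0]<16)&(h[...,1]>110)&((q@n)>-.02)
    b=q[bar]; A=np.c_[b@k,b@u]   # in-plane coords; side face is a line
    A=A[np.abs(A).max(1)<.045]
    return out,A
def theta(A,sl=.003):   # RANSAC line for the side face
    rng=np.random.default_rng(0);best=(0,)
    for _ in range(400):
        p,q=A[rng.choice(len(A),2,replace=False)];d=q-p;L=np.hypot(*d)
        if L<.015: continue
        r=np.abs((A-p)@np.array([-d[1],d[0]])/L)<sl
        if r.sum()>best[0]: best=(r.sum(),r)
    B=A[best[1]];d=np.linalg.svd(B-B.mean(0))[2][0]
    # studded dir: cos*u - sin*k
    return np.arctan2(-d[0],d[1])%np.pi, best[0],len(A),B.mean(0)
E
python3 - <<'E'
from h import *
D=np.load("scene0.npz");o,A=knob(D["P"][140:220,270:370],D["f"][140:220,270:370]);print(o,theta(A))
D=np.load("s4.npz");o,A=knob(D["P"],D["f"]);print(o,theta(A))
E
```

```text
0.0817971281430914 (np.float64(0.024827394877635633), np.int64(224), 255, array([ 0.00864698, -0.00054195]))
19.693378766854757 (np.float64(0.5280991908902766), np.int64(162), 201, array([ 0.01322215, -0.00560039]))
```

```bash
python3 -m crank '[[[0,0,0],5,150],[[0,0,0],10,150],[[0,0,0],15,150],[[0,0,0],20,148],[[0,0,0],24,146],[[0,0,0],24,146]]' 20
python3 - <<'E'
from h import *
s=get_state();print(s["wrist_torque"],s["contact_force"])
c=read_camera("scene");P=cloud(c)[140:220,270:370];f=c["frame"][140:220,270:370];o,A=knob(P,f);print(o,theta(A))
E
```

```text
time: 7.0
eef_pos: [0.4597, -0.0512, 0.1401]
tcp_rot: [0.735, 0.678, -0.001, -0.001]
contact_force: [-2.0, -1.6, 0.2]
opening: 0.427
finger_force: 2.1
[-0.13455698  0.62151629  0.09449146] [-2.01832921 -1.64964332  0.24018921]
19.793339706310157 (np.float64(0.9425300890479846), np.int64(168), 240, array([ 0.01435905, -0.00023709]))
```

```bash
python3 -m crank '[[[0,0,0],3,146],[[0,0,0],3,255],[[0,0,0],3,255],[[0,0,0],3,255],[[0,0,0],3,255]]' 20
python3 - <<'E'
from h import *
s=get_state();print(s["wrist_torque"],s["contact_force"]); M=R.from_quat(s["tcp_rot"]).as_matrix(); print("-n in tool",-n@M)
c=read_camera("scene");P=cloud(c)[140:220,270:370];f=c["frame"][140:220,270:370];o,A=knob(P,f);print(o,theta(A))
E
```

```text
time: 7.55
eef_pos: [0.4601, -0.0508, 0.1402]
tcp_rot: [0.752, 0.659, 0.0, -0.001]
contact_force: [-3.2, 3.8, 0.5]
opening: 0.32
finger_force: 18.4
[0.6427394  0.53074955 0.10568238] [-3.24789336  3.79640603  0.52557531]
-n in tool [-0.06210012  0.57204838  0.81786565]
16.904944192330884 (np.float64(1.2170728376518898), np.int64(132), 231, array([0.01498252, 0.00444844]))
```

```bash
python3 -m crank '[[[0,1.2,1.6],0,255],[[0,2.3,3.3],0,255],[[0,3.4,4.9],0,255],[[0,3.4,4.9],0,255]]' 20
python3 - <<'E'
from h import *
s=get_state();print(s["wrist_torque"],s["contact_force"]@n)
c=read_camera("scene");P=cloud(c)[140:220,270:370];f=c["frame"][140:220,270:370];o,A=knob(P,f);print(o,theta(A))
E
```

```text
time: 8.0
eef_pos: [0.4637, -0.0516, 0.1352]
tcp_rot: [0.752, 0.659, -0.0, -0.001]
contact_force: [-3.5, 3.4, 0.0]
opening: 0.311
finger_force: 18.7
[0.48976826 0.49570839 0.01147348] 2.451615237282027
10.432191122587941 (np.float64(1.2822187720157965), np.int64(126), 220, array([0.01438089, 0.00531884]))
```

The knob is at 10 mm, below the 14 mm stop, so the pin has dropped into the notch. I'll push it home.

```bash
python3 -m crank '[[[0,1.7,2.5],0,255],[[0,3.4,5],0,255],[[0,5.1,7.4],0,255],[[0,6.3,9],0,255],[[0,6.9,9.8],0,255],[[0,6.9,9.8],0,255]]' 20
python3 - <<'E'
from h import *
s=get_state();print(s["wrist_torque"],s["contact_force"]@n)
c=read_camera("scene");P=cloud(c)[140:220,270:370];f=c["frame"][140:220,270:370];o,A=knob(P,f);print(o,theta(A))
E
```

```text
time: 8.65
eef_pos: [0.4697, -0.053, 0.1264]
tcp_rot: [0.752, 0.659, -0.002, -0.002]
contact_force: [-9.0, 2.5, 5.0]
opening: 0.307
finger_force: 20.8
[0.49374671 1.42258868 0.01461339] 9.514889054516466
0.02671614225621677 (np.float64(1.2709905120435099), np.int64(119), 214, array([0.01267356, 0.00547318]))
```

```bash
python3 -m crank '[[[0,0,0],0,130],[[0,0,0],0,120],[[0,0,-2],0,110],[[0,0,-5],0,110],[[0,0,-15],0,110],[[0,0,-40],0,110],[[0,0,-80],0,110],[[0,0,-110],0,110],[[0,0,-110],0,110],[[0,0,-110],0,110]]' 20
python3 - <<'E'
from h import *
c=read_camera("scene");F=c["frame"];P=cloud(c)[140:220,270:370];f=F[140:220,270:370];o,A=knob(P,f);print(o,theta(A),get_state()["contact_force"])
cv2.imwrite("pics/end.png",F[100:290,230:430].repeat(3,0).repeat(3,1))
E
```

```text
time: 9.7
eef_pos: [0.4716, -0.0533, 0.2375]
tcp_rot: [0.752, 0.659, 0.001, 0.001]
contact_force: [-0.2, 0.4, -0.5]
opening: 0.565
finger_force: 0.0
0.06349850040355057 (np.float64(1.2832657037432205), np.int64(201), 254, array([0.00703599, 0.00708983])) [-0.38191226 -0.37089433 -1.88888909]
```

View pics/end.png

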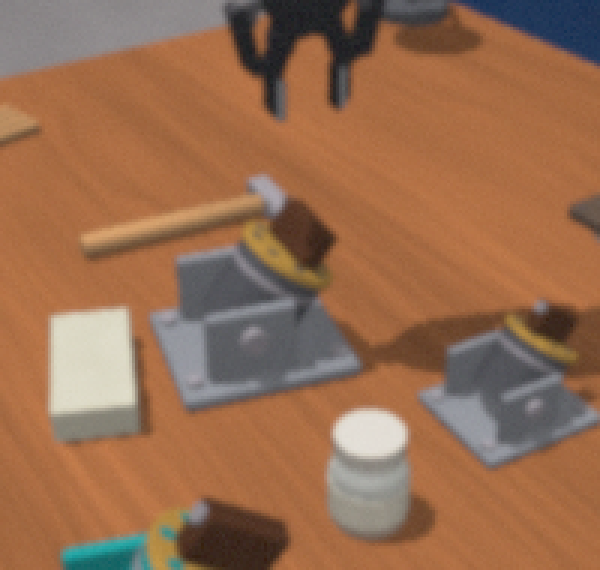

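The picture shows the knob home at (290,245) and turned. The brick, jar and hammer are where they lay, and the gripper is clear above at (310,90).

```bash
python3 -c "
from plant import ctrl
print(ctrl.sign_off())"
```

```text
the job is handed in; nothing more can be done
None
```

The job is handed in at about 10 s of the 48 s allowed: by camera the knob went out about 20 mm, turned to about 1.27 rad and is fully home in the second notch, the gripper is clear, and the brick, jar and hammer look undisturbed; no verdict came back.

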